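Set the bottle labeller and start it from its key panel

TASK

Set the bench labeller for the bottle in its cradle: turn the knob until the pointer on the rail stands opposite the marker clip across the scale, and press no key before it does. Then, on the key panel, press the square key, the small round key and the long bar key fully down, in that order, one at a time, letting each come up again. Never press the mushroom-headed stop button, leave the bottles, tray and stopper where they are, and finish with the pointer still on the clip.

Things in the scene. Friction and masses are not known exactly. Their poses are not given: they have to be found in the camera images.
- labeller: Bench labeller, fixed: grey housing 170 x 190 x 70 high; origin under its centre, x from the knob side to the cradle side, y to the left seen along x, z up. Knob, rail with pointer and white scale are on its top at x = -45, 30 and 56. Behind it (x = 150) a bottle lies along y in a wooden V cradle, its top 88 above the table; then (x = 252) a label roll, top at 106.
- knob (a joint): Turn of the knob in rad, 0 to 5, growing clockwise seen from above; stays where left (friction 0.04 N m). At 0 its grip bar lies along the labeller's x. Each rad clockwise moves the pointer 16 mm towards the labeller's +y. It starts 0.8 to 3 rad anticlockwise of where it has to be, so regrips may be needed.
- knob_grip (a point): On the knob's vertical axis, the height to grip with the TCP, 37 above the housing's top. Black plastic knob: disc 44 across and 8 high with an upright grip bar 14 thick, 42 long, its top 7 above this point. This frame turns with the knob: its x axis runs along the bar.
- pointer (a joint): Position of the pointer carriage on its rail, 0 to 0.08 m, growing towards the labeller's +y; always 0.016 x knob.
- pointer_tip (a point): Tip of the pointer's nose: bright steel carriage 20 x 18, 16 high, on the rail along the labeller's y, its wedge nose pointing to +x over the scale.
- mark_tip (a point): Tip of the marker clip's nose: dark steel clip 14 x 14 x 10 high fixed on the far edge of the scale, its wedge nose pointing to -x at the pointer. Frame axes as the labeller's. The pointer is on the mark when the two tips have the same position along the labeller's y.
- panel: Key panel, fixed: aluminium box 170 x 170 x 45 high, origin under its centre. On it four black square bezels 64 wide, 6 high, in two rows of two, 74 apart; the three keys and the stop button, all bare steel, sit one on each bezel, in any arrangement.
- square_key_top (a point): Centre of the top of the square key, 34 x 34, 22 above the panel's top when up; it moves with the key.
- round_key_top (a point): Centre of the top of the small round key, 22 across, 22 above the panel's top when up.
- bar_key_top (a point): Centre of the top of the long bar key, 56 x 18, 22 above the panel's top when up.
- stop_top (a point): Centre of the top of the mushroom-headed stop button, head 48 across, 34 above the panel's top. Not to be pressed.
- square_key (a joint): Travel of the square key in m: 0 up, 0.006 fully down; springs back. Starts to move at 1.5 N, fully down at 5 N.
- round_key (a joint): Travel of the round key in m: 0 up, 0.006 fully down; springs back. Starts to move at 1.5 N, fully down at 5 N.
- bar_key (a joint): Travel of the bar key in m: 0 up, 0.006 fully down; springs back. Starts to move at 1.5 N, fully down at 5 N.
- stop (a joint): Travel of the stop button in m: 0 up, 0.006 fully down, same spring as the keys.
- cradle_bottle: Glass bottle lying loose in the labeller's cradle along its y, 68 across, 223 long with its cork, 0.5 kg; origin on its axis, 66 from its base.
- spare_bottle: The same bottle standing on the bench, off to one side, loose; origin under its centre.
- stopper_tray: Open wooden tray 110 x 150 x 50 high, loose, off to the other side; origin under its centre.
- stopper: Loose cork stopper standing head down in the tray, on its 5 thick floor, 32 across, 32 high; origin under its centre.

How it is judged:
On the way, in this order (a step that is already met when the one before it is completed fails the run):
1. the knob has been turned until the pointer stands opposite the marker clip (within 2.5 mm) (y of pointer_tip in the frame of mark_tip between -0.0025 and 0.0025 m), for 0.2 s.
2. the square key is pressed at least 4 mm down, the others up (value of joint square_key above 0.004 m and value of joint each of round_key, bar_key, stop below 0.0015 m), for 0.1 s.
3. the round key is pressed at least 4 mm down, the others up (value of joint round_key above 0.004 m and value of joint each of square_key, bar_key, stop below 0.0015 m), for 0.1 s.
4. the bar key is pressed at least 4 mm down, the others up (value of joint bar_key above 0.004 m and value of joint each of square_key, round_key, stop below 0.0015 m), for 0.1 s.
At the end, for the whole second after the job is handed in: The pointer is within 2.5 mm of the marker clip along the rail and at rest, and all keys and the stop button are up again (less than 1.5 mm down) (all of step 1 and value of joint each of square_key, round_key, bar_key, stop below 0.0015 m and velocity of joint knob between -0.05 and 0.05 rad/s); the robot touches nothing.
It fails at once if a key is pressed (over 2.5 mm) while the pointer is more than 3.5 mm off the mark (value of joint any of square_key, round_key, bar_key above 0.0025 m and not (y of pointer_tip in the frame of mark_tip between -0.0035 and 0.0035 m)).
It fails at once if the stop button is pressed (over 2.5 mm) (value of joint stop above 0.0025 m).
It fails at once if two keys are down (over 2.5 mm) at once (value of joint each of square_key, round_key above 0.0025 m or value of joint each of square_key, bar_key above 0.0025 m or value of joint each of round_key, bar_key above 0.0025 m).
It fails at once if a bottle, the tray or the stopper is moved more than 30 mm (distance of any of cradle_bottle, spare_bottle, stopper_tray, stopper from where it was at the start of the episode above 0.03 m).
It also fails if it takes over 72 s, if anything falls off the work surface, if the arm or the gripper's body presses on something with over 40 N, if the wrist force passes 120 N, or if a joint passes its speed limit or range.

ROBOT

A 7-joint arm with a two-finger parallel gripper is mounted at the origin on the work surface. World frame = base frame: x ahead of the robot, y to its left, z up, the work surface at z = 0. Lengths are in m, angles in rad, forces in N, time in s.
With the tool pointing down it reaches from about 0.425 to 0.8 m from the base axis. Payload 8.3 kg.
Tool frame: the origin (TCP) lies between the finger pads, 19 mm behind the fingertips; this is the grasp point; y points along the fingers, x is the direction in which the jaws open and shut, and the axes are right-handed (so a half turn about y gives the same grasp; the last joint's range is limited). The gripper opens to 85 mm and grips with 20 to 120 N. Pads are 22 mm wide; open, the fingers measure 114 mm over their backs; the gripper's body (76 mm by 85 mm) begins 54 mm behind the grasp point. The pads swing forward as they close: fully open they stand 13 mm farther back than shut.
Start: joints at [1.229, 0.383, 0.016, 1.37, -0.006, 1.388, -0.046], TCP at [0.172, -0.601, 0.25] pointing down, gripper open.
Joint ranges: [-2.95, 2.95], [-0.25, 2.06], [-1.52, 1.56], [0.18, 2.33], [-1.44, 4.58], [0.02, 2.06], [-3.01, 3.01]. Speed limits (rad/s): [2.39, 2.39, 3.01, 3.01, 3.14, 3.14, 3.14].

INTERFACE

Orientations are given as a rotation vector (axis times angle).
In Python, from plant import manip, grab_frame, get_calibration gives the robot as it stands.
- The arm moves only by the tool arm_command, never from a script. Its argument "rows" is a list of rows, each an object with "slide": the shift along the tool's x, y, z in mm, a list of three; "rotation": the turn, a rotation vector about the tool's x, y, z in degrees, a list of three. In form: [{"slide": [x, y, z], "rotation": [ax, ay, az]}, ...]. A call has 1 to 12 rows; each row shifts and turns the commanded pose from where the row before left it, along the tool's axes as they then stand; what a row does not reach is not made up. A row lasts 1/8 s, in which the tool goes at most 62.5 mm and 10.7 degrees, less where a joint would pass 70% of its speed; a pose out of reach is approached as far as the arm can. A call with a gripper value outside its range is refused whole. "jaw" is the gripper command: -1 is shut, 1 is fully open, values between are in proportion, set as the call begins (left out, the last holds). The fingers move at their own pace and stop on an object; "squeeze" is the grip in N (left out, the last holds). Time passes only in rows, so rows that do not move let the fingers close. It gives the time, the measured TCP pose, the force and the opening at its end, in the units of the state.
- manip.get_state(): the state, without advancing time (a new reading comes with each control period).
- grab_frame(name): name is "scene" or "top" or "wrist"; returns the picture (480x640x3 uint8, blue, green, red); there is no depth.
- get_calibration(name): a dict with "K" (3x3 intrinsics, pixels), "extrinsics" (4x4, takes a point from camera to world coordinates). Camera axes: x right, y up, looking along -z (the intrinsics and any distortion apply to the point x, -y, -z); pixel columns grow to the right and rows downward; lengths in m; the calibration is good to about 2 mm. The wrist camera is an equidistant fisheye: a pixel r from the principal point sees the ray r / f radians off the axis. A picture is of the moment at which its call begins: read the wrist's pose just before it. get_calibration takes no time and is no camera call; for the wrist camera it gives the pose at the moment of the call.
- manip.job_done(): hands the job in, once; it reports no verdict.
The state is a dict: "clock": time; "joint_pos": joint angles; "joint_vel": joint speeds; "tau": joint torques, N m; "ee_pos": TCP position; "ee_rot": TCP orientation; "ft_force": force on the tool from outside, world axes, zero at the start; "wrist_torque": the same for the moment, N m; "width": opening from 0.0 (shut) to 1.0 (fully open).
Only numpy, scipy, OpenCV 4.12 (cv2) and the standard library are available. Lean on these libraries where they do the work, as an engineer would, in place of code of your own. Each camera call takes 0.05 s, during which the arm holds its last target. There are 200 camera calls.

## Working session

There is one attempt and no reset: what is moved stays moved. The work goes in short steps, Python scripts to look and compute and a tool call to move; the robot and the scene stay as the last step left them, time stands still between calls to the robot, and variables do not carry over. Pictures are saved under pics/ and viewed, about 8 in all and at most 12, crops included, and the job is handed in when it is done.

Besides the shell and the picture viewer there is one more tool, called after "Request:" by a JSON object that holds its "fn" and its "kwargs". arm_command: Moves the arm, as the interface text tells. Its arguments: {"type":"object","properties":{"rows":{"type":"array","items":{"type":"object","properties":{"slide":{"type":"array","items":{"type":"number"}},"rotation":{"type":"array","items":{"type":"number"}}}}},"jaw":{"type":"number"},"squeeze":{"type":"number"}},"required":["rows"]}

```bash
mkdir -p pics
python3 - <<'E'
from plant import manip, grab_frame, get_calibration
import cv2,numpy as np
s=manip.get_state();print({k:np.round(v,3).tolist() for k,v in s.items()})
for n in("scene","top"):
    cv2.imwrite(f"pics/{n}0.png",grab_frame(n));c=get_calibration(n);print(n,{k:np.round(v,4).tolist() for k,v in c.items()} )
E
```

```text
{'clock': 0.0, 'joint_pos': [1.229, 0.384, 0.016, 1.371, -0.006, 1.388, -0.047], 'joint_vel': [-0.001, 0.0, -0.0, 0.001, 0.0, 0.0, -0.0], 'tau': [0.0, -62.759, 0.844, -37.183, 0.016, 0.014, 0.0], 'ee_pos': [0.172, -0.6, 0.249], 'ee_rot': [-1.327, 1.003, -1.0], 'ft_force': [-0.545, 0.023, 0.364], 'wrist_torque': [0.003, 0.01, 0.01], 'width': 0.999}
scene {'K': [[463.0143, 0.0, 322.1107], [0.0, 463.0143, 241.0131], [0.0, 0.0, 1.0]], 'extrinsics': [[0.8791, -0.2923, 0.3766, 1.0397], [0.4765, 0.5595, -0.6781, -0.8285], [-0.0125, 0.7756, 0.6311, 0.8753], [0.0, 0.0, 0.0, 1.0]]}
top {'K': [[567.5252, 0.0, 320.2929], [0.0, 567.5252, 230.8673], [0.0, 0.0, 1.0]], 'extrinsics': [[-0.0075, 0.9886, -0.1502, 0.3544], [-0.9999, -0.0093, -0.0113, -0.0182], [-0.0126, 0.1501, 0.9886, 1.7123], [0.0, 0.0, 0.0, 1.0]]}
```

View pics/top0.png

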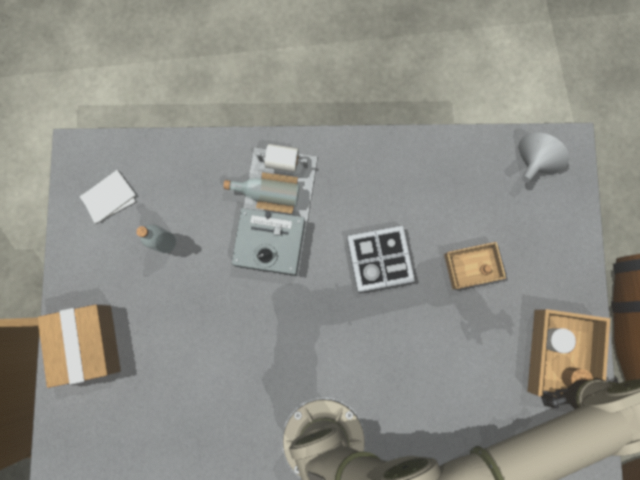

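View pics/scene0.png

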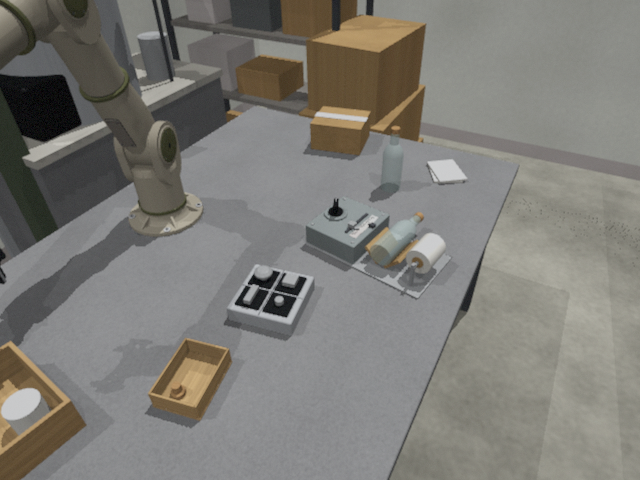

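```bash
cat > h.py <<'E'
from plant import manip, grab_frame, get_calibration
import cv2,numpy as np
from scipy.spatial.transform import Rotation as Ro
def ray(n,uv,c=None):
    c=c or get_calibration(n);K=np.array(c["K"]);E=np.array(c["extrinsics"])
    x=(uv[0]-K[0,2])/K[0,0];y=(uv[1]-K[1,2])/K[1,1]
    if n=="wrist":
        r=np.hypot(x,y)+1e-12;d=np.array([np.sin(r)*x/r,-np.sin(r)*y/r,-np.cos(r)])
    else: d=np.array([x,-y,-1.])
    return E[:3,3],E[:3,:3]@d
def onz(n,uv,z,c=None):
    o,d=ray(n,uv,c);return o+d*(z-o[2])/d[2]
def pix(p,c):
    K=np.array(c["K"]);E=np.array(c["extrinsics"]);q=E[:3,:3].T@(np.array(p)-E[:3,3]);q=q*[1,-1,-1]
    th=np.arctan2(np.hypot(q[0],q[1]),q[2]);s=th/np.hypot(q[0],q[1])
    return np.array([K[0,0]*q[0]*s+K[0,2],K[1,1]*q[1]*s+K[1,2]])
def state():
    s=manip.get_state();R=Ro.from_rotvec(s["ee_rot"])
    return s,np.array(s["ee_pos"]),R
def goal(p,yaw):
    """print slide (mm, tool frame now) and rotation (deg rotvec, tool) to tool-down pose with tool x at world yaw (mod 180)"""
    s,p0,R=state();p=np.array(p)
    best=None
    for a in(yaw,yaw+np.pi):
        G=Ro.from_matrix(np.array([[np.cos(a),np.sin(a),0],[np.sin(a),-np.cos(a),0],[0,0,-1]]))
        rv=(R.inv()*G).as_rotvec(degrees=True)
        if best is None or np.linalg.norm(rv)<np.linalg.norm(best):best=rv
    print("t",round(s["clock"],2),"slide",np.round(R.inv().apply(p-p0)*1000,1),"rot",np.round(best,1),"j7",round(s["joint_pos"][6],2),"w",round(s["width"],3))
E
python3 - <<'E'
from h import *
s,p,R=state();print(R.as_matrix().round(3))
c=get_calibration("wrist");print(np.round(c["K"],2).tolist(),np.round(c["extrinsics"],3).tolist())
for nm,uv,z in[("knob",(267,256),.107),("housing corners",(232,268),.07),("",(296,275),.07),("",(306,215),.07),("",(240,208),.07),("panel",(347,235),.045),("",(403,226),.045),("",(415,285),.045),("",(360,293),.045),("sq",(366,247),.067),("rd",(391,243),.067),("bar",(397,268),.067),("stop",(372,272),.079)]:
    print(nm,onz("top",uv,z).round(3))
E
```

```text
[[ 0.275 -0.001  0.961]
 [-0.961  0.002  0.275]
 [-0.002 -1.    -0.   ]]
[[371.65, 0.0, 320.37], [0.0, 371.65, 243.93], [0.0, 0.0, 1.0]] [[0.275, 0.923, 0.268, 0.239], [-0.961, 0.265, 0.075, -0.581], [-0.002, -0.278, 0.961, 0.371], [0.0, 0.0, 0.0, 1.0]]
knob [0.527 0.152 0.107]
housing corners [0.497 0.258 0.07 ]
 [0.475 0.072 0.07 ]
 [0.651 0.042 0.07 ]
 [0.674 0.237 0.07 ]
panel [ 0.595 -0.078  0.045]
 [ 0.62  -0.245  0.045]
 [ 0.445 -0.275  0.045]
 [ 0.423 -0.114  0.045]
sq [ 0.556 -0.132  0.067]
rd [ 0.567 -0.205  0.067]
bar [ 0.493 -0.221  0.067]
stop [ 0.481 -0.147  0.079]
```

```bash
python3 - <<'E'
s=open('h.py').read()
s=s.replace("[[np.cos(a),np.sin(a),0],[np.sin(a),-np.cos(a),0],[0,0,-1]]","[[np.cos(a),0,-np.sin(a)],[np.sin(a),0,np.cos(a)],[0,-1,0]]")
open('h.py','w').write(s)
E
python3 - <<'E'
from h import *
goal((.47,-.16,.25),np.radians(-98))
E
```

```text
t 0.1 slide [-3.414e+02 -3.000e-01  4.078e+02] rot [ 0.  24.  -0.1] j7 -0.05 w 1.003
```

Request:
{"fn": "arm_command", "kwargs": {"rows": [{"slide": [-38,0,45.3]},{"slide": [-38,0,45.3]},{"slide": [-38,0,45.3]},{"slide": [-38,0,45.3]},{"slide": [-38,0,45.3]},{"slide": [-38,0,45.3]},{"slide": [-38,0,45.3]},{"slide": [-38,0,45.3]},{"slide": [-37,0,45]},{"rotation": [0,8,0]},{"rotation": [0,8,0]},{"rotation": [0,8,0]}], "jaw": 1}}

```text
$.rows[0]: bad value
```

Run:
```python
from h import *
s,p,R=state();print(s["clock"],p.round(3),R.as_matrix().round(3).tolist())
import json
c=get_calibration("wrist");im=grab_frame("wrist");c=get_calibration("wrist")
json.dump({k:np.array(v).tolist() for k,v in c.items() if k in("K","extrinsics")},open("cw1.json","w"));cv2.imwrite("pics/w1.png",im)
goal((.505,.15,.22),np.radians(-98))
```

```text
0.1 [ 0.172 -0.6    0.249] [[0.275, -0.001, 0.961], [-0.961, 0.002, 0.275], [-0.002, -1.0, -0.0]]
t 0.15 slide [-629.8   30.1  526.8] rot [ 0.  24.  -0.1] j7 -0.05 w 0.997
```

View pics/w1.png

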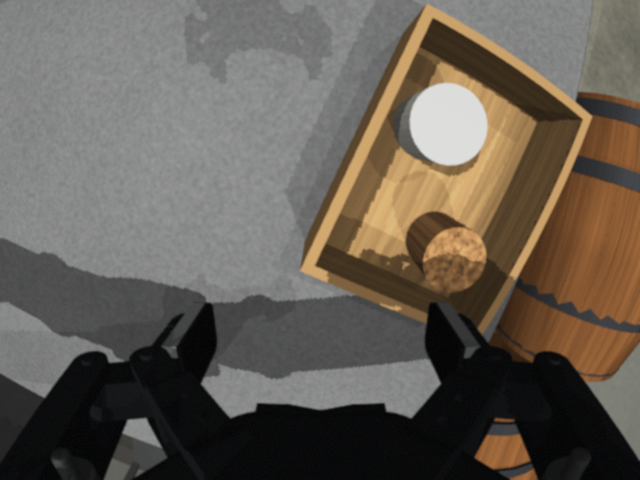

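The call was refused because every row needs both fields. The picture shows only the start area: a tray with a cup and a cork.

Request:
{"fn": "arm_command", "kwargs": {"rows": [{"slide": [-38,0,45.3],"rotation": [0,0,0]},{"slide": [-38,0,45.3],"rotation": [0,0,0]},{"slide": [-38,0,45.3],"rotation": [0,0,0]},{"slide": [-38,0,45.3],"rotation": [0,0,0]},{"slide": [-38,0,45.3],"rotation": [0,0,0]},{"slide": [-38,0,45.3],"rotation": [0,0,0]},{"slide": [-38,0,45.3],"rotation": [0,0,0]},{"slide": [-38,0,45.3],"rotation": [0,0,0]},{"slide": [-37,0,45],"rotation": [0,0,0]},{"slide": [0,0,0],"rotation": [0,8,0]},{"slide": [0,0,0],"rotation": [0,8,0]},{"slide": [0,0,0],"rotation": [0,8,0]}], "jaw": 1}}

```text
clock: 1.65
ee_pos: [0.4697, -0.1606, 0.2497]
ee_rot: [-1.138, 1.315, -1.314]
ft_force: [-0.0, -0.9, 0.2]
width: 1.003
```

```bash
cat > shot.py <<'E'
from h import *
import json,sys
def shot(nm):
    c=get_calibration("wrist");im=grab_frame("wrist")
    c={k:np.array(c[k]).tolist() for k in("K","extrinsics")}
    json.dump(c,open(nm+".json","w"));cv2.imwrite(f"pics/{nm}.png",im);return im,c
E
python3 - <<'E'
from shot import *
s,p,R=state();print(s["clock"],p.round(4))
shot("w2")
goal((.505,.155,.22),np.radians(-98))
E
```

```text
1.65 [ 0.4697 -0.1606  0.2497]
t 1.7 slide [-317.4   29.8  -12.6] rot [ 0.  -0.7 -0. ] j7 -1.5 w 1.006
```

View pics/w2.png

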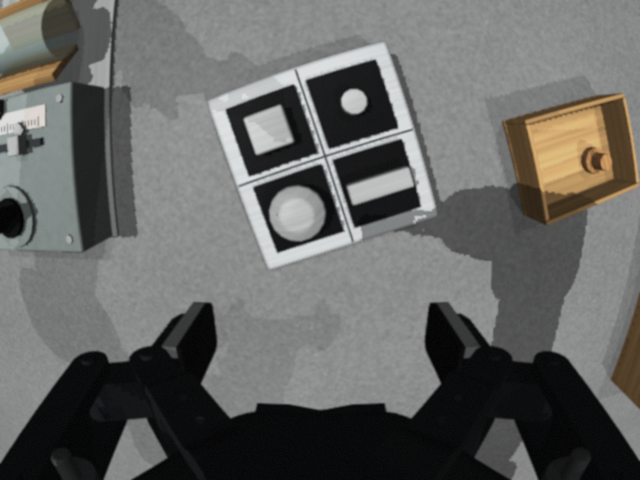

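The key panel is in clear view: square key near (270,129), round key (354,101), bar key (386,184) and mushroom stop (297,213). I'll go to the knob now.

Request:
{"fn": "arm_command", "kwargs": {"rows": [{"slide": [-53,5,-2],"rotation": [0,0,0]},{"slide": [-53,5,-2],"rotation": [0,0,0]},{"slide": [-53,5,-2],"rotation": [0,0,0]},{"slide": [-53,5,-2],"rotation": [0,0,0]},{"slide": [-53,5,-2],"rotation": [0,0,0]},{"slide": [-53,5,-2],"rotation": [0,0,0]},{"slide": [0,0,0],"rotation": [0,0,0]}]}}

```text
clock: 2.58
ee_pos: [0.501, 0.161, 0.2196]
ee_rot: [-1.144, 1.306, -1.302]
ft_force: [0.1, -0.2, -0.1]
width: 0.996
```

Run:
```python
from shot import *
s,p,R=state();print(s["clock"],p.round(4))
shot("w3")
import json
c=json.load(open("w2.json"))
for nm,uv,z in[("sq",(270,129),.067),("rd",(354,101),.067),("bar",(386,184),.067),("stop",(297,213),.079),("c",(209,101),.045),("c",(386,42),.045),("c",(436,212),.045),("c",(270,269),.045)]:
    print(nm,onz("wrist",uv,z,c).round(4))
```

```text
2.575 [0.501  0.161  0.2196]
sq [ 0.5536 -0.1313  0.067 ]
rd [ 0.5664 -0.2019  0.067 ]
bar [ 0.495  -0.2192  0.067 ]
stop [ 0.4833 -0.1434  0.079 ]
c [ 0.5903 -0.078   0.045 ]
c [ 0.6191 -0.2402  0.045 ]
c [ 0.4603 -0.2672  0.045 ]
c [ 0.4278 -0.1064  0.045 ]
```

View pics/w3.png

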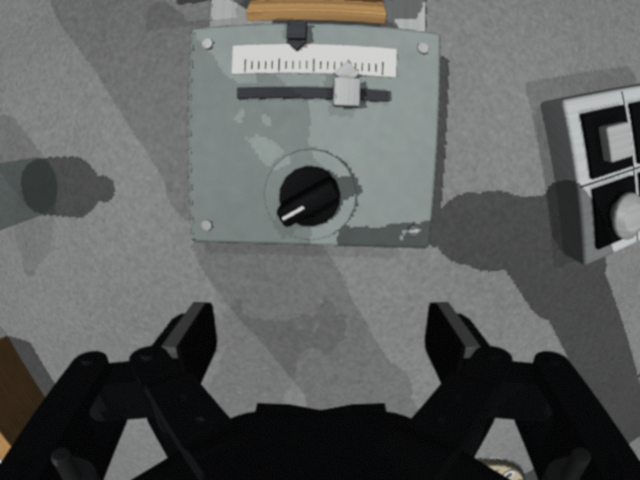

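The labeller lies below the camera. The clip nose is near (298,49), the pointer nose near (347,64), and the knob near (309,196) with its bar diagonal. I'll zoom in.

Run:
```python
from shot import *
im=cv2.imread("pics/w3.png")[0:250,190:450]
im=cv2.convertScaleAbs(im,alpha=1.5,beta=20)
cv2.imwrite("pics/w3z.png",cv2.resize(im[:,:],None,fx=2.4,fy=2.4,interpolation=cv2.INTER_CUBIC))
```

```text
(no output)
```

View pics/w3z.png

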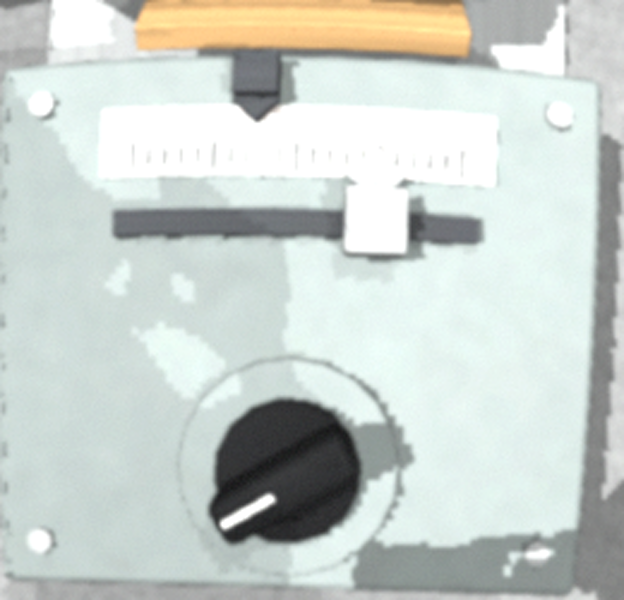

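Run:
```python
from shot import *
c=json.load(open("w3.json"))
f=lambda x,y,z:onz("wrist",(190+x/2.4,y/2.4),z,c)
sc=[f(40,103,.072),f(560,115,.072),f(537,551,.072),f(40,541,.072)]
print(np.round(sc,4))
yv=(sc[0]-sc[1])+(sc[3]-sc[2]);xv=(sc[0]-sc[3])+(sc[1]-sc[2])
print("yaw from y",np.degrees(np.arctan2(-yv[0],yv[1])),"from x",np.degrees(np.arctan2(xv[1],xv[0])))
a=(np.arctan2(-yv[0],yv[1])+np.arctan2(xv[1],xv[0]))/2
L=np.array([[np.cos(a),np.sin(a)],[-np.sin(a),np.cos(a)]]);o=np.mean(sc,0)
print("centre",o)
for n,x,y,z in[("knob disc",288,470,.078),("w1",222,525,.114),("w2",273,497,.114),("ue1",212,500,.114),("ue2",335,422,.114),("le1",238,543,.114),("le2",358,470,.114),("clip nose",258,121,.077),("clip nose hi",258,110,.082),("clip back",257,57,.082),("car",377,188,.086),("car2",377,245,.086),("ptr nose",379,155,.08)]:
    p=f(x,y,z);print(n,p.round(4),"lab",(L@(p-o)[:2]).round(4))
```

```text
[[0.6568 0.2257 0.072 ]
 [0.6312 0.0685 0.072 ]
 [0.4949 0.0904 0.072 ]
 [0.5189 0.2475 0.072 ]]
yaw from y -8.947160463981444 from x -9.048609037240984
centre [0.575459  0.1580152 0.072    ]
knob disc [0.5311 0.165  0.078 ] lab [-0.0449  0.    ]
w1 [0.5244 0.1824 0.114 ] lab [-0.0543  0.0161]
w2 [0.53   0.1681 0.114 ] lab [-0.0465  0.0028]
ue1 [0.5313 0.184  0.114 ] lab [-0.0476  0.0187]
ue2 [0.5473 0.1497 0.114 ] lab [-0.0265 -0.0126]
le1 [0.519  0.1789 0.114 ] lab [-0.059   0.0118]
le2 [0.5342 0.1453 0.114 ] lab [-0.0388 -0.019 ]
clip nose [0.6365 0.1599 0.077 ] lab [0.0599 0.0114]
clip nose hi [0.6386 0.1594 0.082 ] lab [0.0621 0.0112]
clip back [0.6552 0.1576 0.082 ] lab [0.0789 0.012 ]
car [0.61  0.129 0.086] lab [ 0.0387 -0.0232]
car2 [0.5935 0.1312 0.086 ] lab [ 0.022  -0.0237]
ptr nose [0.6208 0.1266 0.08  ] lab [ 0.0497 -0.0239]
```

Rail and knob readings agree: knob is at about 1.0 rad, the pointer is 35 mm short of the clip, so I need about 125° clockwise. One grip can do it if I start at yaw 24.7°.

Request:
{"fn": "arm_command", "kwargs": {"rows": [{"slide": [0,0,0],"rotation": [0,-10.3,0]},{"slide": [0,0,0],"rotation": [0,-10.3,0]},{"slide": [0,0,0],"rotation": [0,-10.3,0]},{"slide": [0,0,0],"rotation": [0,-10.3,0]},{"slide": [0,0,0],"rotation": [0,-10.3,0]},{"slide": [0,0,0],"rotation": [0,-10.3,0]},{"slide": [0,0,0],"rotation": [0,-10.3,0]},{"slide": [0,0,0],"rotation": [0,-10.3,0]},{"slide": [0,0,0],"rotation": [0,-10.3,0]},{"slide": [0,0,0],"rotation": [0,-10.3,0]},{"slide": [0,0,0],"rotation": [0,-10.3,0]},{"slide": [0,0,0],"rotation": [0,-10.3,0]}], "jaw": 0.2, "squeeze": 30}}

```text
clock: 4.12
ee_pos: [0.5027, 0.1537, 0.2199]
ee_rot: [-1.543, -0.354, 0.354]
ft_force: [-0.2, 0.2, 0.2]
width: 0.6
```

Run:
```python
from h import *
print(state()[1]);goal((.5311,.165,.107),np.radians(24.7))
```

```text
[0.50266013 0.15372799 0.21989706]
t 4.12 slide [ 30.6 112.9  -2.1] rot [ 0.1  1.2 -0. ] j7 -0.11 w 0.6
```

Request:
{"fn": "arm_command", "kwargs": {"rows": [{"slide": [30.6,30,-2],"rotation": [0,1.2,0]},{"slide": [0,40,0],"rotation": [0,0,0]},{"slide": [0,30,0],"rotation": [0,0,0]},{"slide": [0,13,0],"rotation": [0,0,0]},{"slide": [0,0,0],"rotation": [0,0,0]}]}}

```text
clock: 4.75
ee_pos: [0.5307, 0.1661, 0.1067]
ee_rot: [-1.545, -0.332, 0.334]
ft_force: [-0.0, -0.1, 1.6]
width: 0.605
```

Run:
```python
from shot import *
print(state()[1]);goal((.5311,.165,.107),np.radians(24.7))
shot("w4")
```

```text
[0.53074311 0.16608065 0.10674613]
t 4.75 slide [-0.1 -0.3 -1.1] rot [ 0.  -0.4 -0.1] j7 -0.25 w 0.605
```

View pics/w4.png

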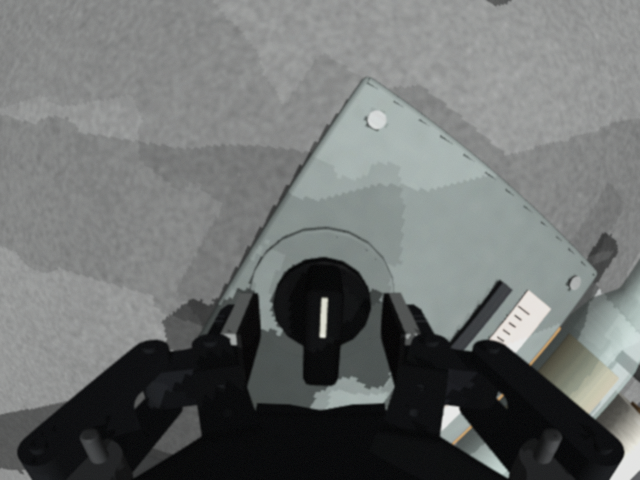

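The bar stands upright at (322,320), midway between the pads. I'll close and start turning.

Request:
{"fn": "arm_command", "kwargs": {"rows": [{"slide": [0,0,0],"rotation": [0,0,0]},{"slide": [0,0,0],"rotation": [0,0,0]},{"slide": [0,0,0],"rotation": [0,0,0]},{"slide": [0,0,0],"rotation": [0,0,0]},{"slide": [0,0,0],"rotation": [0,0,0]},{"slide": [0,0,0],"rotation": [0,0,0]}], "jaw": -1, "squeeze": 30}}

```text
clock: 5.55
ee_pos: [0.5311, 0.1669, 0.1082]
ee_rot: [-1.546, -0.334, 0.333]
ft_force: [-3.1, -2.3, 6.4]
width: 0.154
```

Request:
{"fn": "arm_command", "kwargs": {"rows": [{"slide": [0,0,0],"rotation": [0,8,0]},{"slide": [0,0,0],"rotation": [0,8,0]},{"slide": [0,0,0],"rotation": [0,8,0]},{"slide": [0,0,0],"rotation": [0,8,0]},{"slide": [0,0,0],"rotation": [0,8,0]},{"slide": [0,0,0],"rotation": [0,8,0]}]}}

```text
clock: 6.3
ee_pos: [0.5324, 0.1669, 0.1082]
ee_rot: [-1.545, 0.325, -0.33]
ft_force: [3.6, -0.3, 0.3]
width: 0.157
```

Request:
{"fn": "arm_command", "kwargs": {"rows": [{"slide": [0,0,0],"rotation": [0,8,0]},{"slide": [0,0,0],"rotation": [0,8,0]},{"slide": [0,0,0],"rotation": [0,8,0]},{"slide": [0,0,0],"rotation": [0,8,0]},{"slide": [0,0,0],"rotation": [0,8,0]},{"slide": [0,0,0],"rotation": [0,8,0]},{"slide": [0,0,0],"rotation": [0,8,0]},{"slide": [0,0,0],"rotation": [0,8,0]},{"slide": [0,0,0],"rotation": [0,8,0]},{"slide": [0,0,0],"rotation": [0,3,0]},{"slide": [0,0,0],"rotation": [0,0,0]}]}}

```text
clock: 7.68
ee_pos: [0.5334, 0.1651, 0.1082]
ee_rot: [-1.13, 1.317, -1.325]
ft_force: [6.9, -5.1, -1.0]
width: 0.158
```

Run:
```python
from shot import *
s,p,R=state();print(p);goal(p,np.radians(24.7-125))
im,c=shot("w5")
cr=cv2.convertScaleAbs(im[0:300,160:480],alpha=1.3,beta=10)
cv2.imwrite("pics/w5z.png",cv2.resize(cr,None,fx=2,fy=2,interpolation=cv2.INTER_CUBIC))
```

```text
[0.53335584 0.16510698 0.1082426 ]
t 7.67 slide [0. 0. 0.] rot [-0.3  1.5  0. ] j7 -2.23 w 0.158
```

View pics/w5z.png

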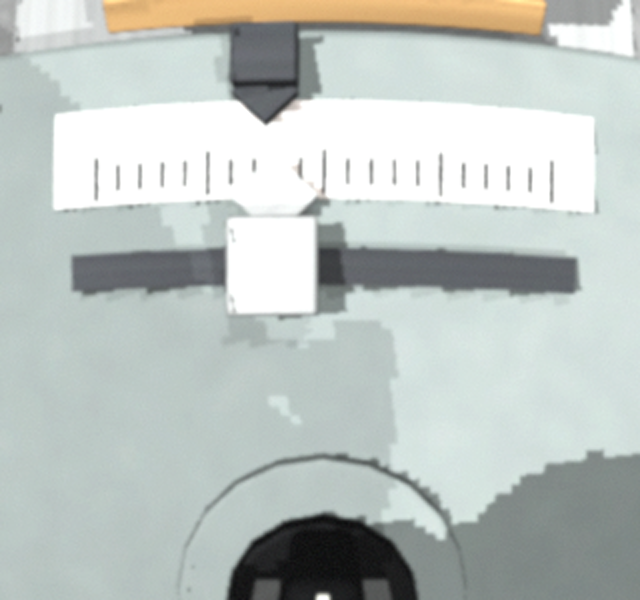

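The pointer is now nearly opposite: carriage centre about (272,265) and clip nose (265,122) in the crop. I'll compute the offset.

Run:
```python
from shot import *
c=json.load(open("w5.json"));im=cv2.imread("pics/w5.png")
f=lambda x,y,z:onz("wrist",(160+x/2,y/2),z,c)
a=np.radians(-9);L=np.array([[np.cos(a),np.sin(a)],[-np.sin(a),np.cos(a)]]);o=np.array([.5755,.158])
for n,x,y,z in[("clip tip",265,123,.077),("clip bl",233,82,.082),("clip br",298,82,.082),("car tl",228,217,.086),("car tr",317,217,.086),("car bl",229,313,.086),("car br",315,313,.086),("tick0",96,180,.0725),("tick20",552,180,.0725)]:
    p=f(x,y,z);print(n,(L@(p[:2]-o)*1000).round(1))
# nose tip: contour of bright vs white scale, enhanced
g=cv2.cvtColor(im,cv2.COLOR_BGR2GRAY)[70:112,265:335]
q=cv2.resize(cv2.normalize(np.clip(g,190,255),None,0,255,cv2.NORM_MINMAX),None,fx=8,fy=8,interpolation=cv2.INTER_CUBIC)
cv2.imwrite("pics/w5n.png",q)
```

```text
clip tip [60.1 12.3]
clip bl [68.  18.4]
clip br [67.7  5.5]
car tl [39.5 18.7]
car tr [39.3  1.6]
car bl [20.7 18.6]
car br [20.6  1.9]
tick0 [50.4 49.3]
tick20 [ 50.8 -49. ]
```

View pics/w5n.png

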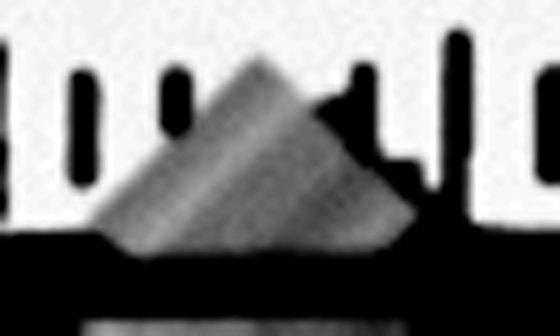

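Run:
```python
from shot import *
c=json.load(open("w5.json"))
a=np.radians(-9);L=np.array([[np.cos(a),np.sin(a)],[-np.sin(a),np.cos(a)]]);o=np.array([.5755,.158])
for u,v in((297.5,76.9),(292.5,61.5)):
  for z in(.073,.077,.082): print(u,z,(L@(onz("wrist",(u,v),z,c)[:2]-o)*1000).round(1))
```

```text
297.5 0.073 [54.2 10.5]
297.5 0.077 [53.5 10.2]
297.5 0.082 [52.6  9.9]
292.5 0.073 [61.  12.6]
292.5 0.077 [60.1 12.3]
292.5 0.082 [59.  11.9]
```

Request:
{"fn": "arm_command", "kwargs": {"rows": [{"slide": [0,0,0],"rotation": [0,3,0]},{"slide": [0,0,0],"rotation": [0,3.5,0]},{"slide": [0,0,0],"rotation": [0,0,0]},{"slide": [0,0,0],"rotation": [0,0,0]}]}}

```text
clock: 8.22
ee_pos: [0.5333, 0.1649, 0.1082]
ee_rot: [-1.068, 1.399, -1.406]
ft_force: [6.7, -6.4, -0.8]
width: 0.154
```

Run:
```python
from shot import *
s,p,R=state();print(p);goal(p,np.radians(24.7-125))
im,c=shot("w6")
cr=cv2.convertScaleAbs(im[30:150,240:360],alpha=1.0)
g=cv2.cvtColor(cr,cv2.COLOR_BGR2GRAY)
g=np.interp(g,[0,150,190,255],[0,80,100,255]).astype(np.uint8)
cv2.imwrite("pics/w6z.png",cv2.resize(g,None,fx=5,fy=5,interpolation=cv2.INTER_CUBIC))
```

```text
[0.53332427 0.16492575 0.10821404]
t 8.22 slide [0. 0. 0.] rot [-0.3 -5.   0. ] j7 -2.34 w 0.154
```

View pics/w6z.png

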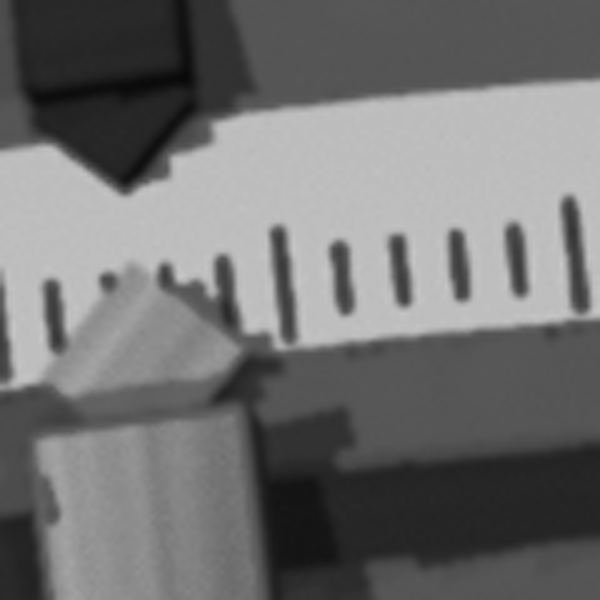

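The nose tip is at (132,262) and the clip tip at (123,190) in the crop, almost in line along the scale's normal.

Run:
```python
from shot import *
c=json.load(open("w6.json"))
a=np.radians(-9);L=np.array([[np.cos(a),np.sin(a)],[-np.sin(a),np.cos(a)]]);o=np.array([.5755,.158])
for u,v in((266.4,82.4),(264.6,68)):
  for z in(.073,.077,.082): print(u,z,(L@(onz("wrist",(u,v),z,c)[:2]-o)*1000).round(1))
for x,y in((38,440),(243,405)): print((L@(onz("wrist",(240+x/5,30+y/5),.086,c)[:2]-o)*1000).round(1))
```

```text
266.4 0.073 [54.1 12.5]
266.4 0.077 [53.4 12. ]
266.4 0.082 [52.5 11.4]
264.6 0.073 [60.5 12.6]
264.6 0.077 [59.7 12.1]
264.6 0.082 [58.6 11.4]
[38.8 19.8]
[39.3  3.6]
```

Aligned to about 0.1 mm by the images. Releasing and lifting straight up.

Request:
{"fn": "arm_command", "kwargs": {"rows": [{"slide": [0,0,0],"rotation": [0,0,0]},{"slide": [0,0,0],"rotation": [0,0,0]},{"slide": [0,0,0],"rotation": [0,0,0]},{"slide": [0,0,0],"rotation": [0,0,0]},{"slide": [0,-25,0],"rotation": [0,0,0]},{"slide": [0,-45,0],"rotation": [0,0,0]},{"slide": [0,-50,0],"rotation": [0,0,0]},{"slide": [0,0,0],"rotation": [0,-10,0]},{"slide": [0,0,0],"rotation": [0,-10,0]},{"slide": [0,0,0],"rotation": [0,-5,0]},{"slide": [0,0,0],"rotation": [0,0,0]}], "jaw": 0.1}}

```text
clock: 9.65
ee_pos: [0.5307, 0.1671, 0.227]
ee_rot: [-1.286, 1.082, -1.081]
ft_force: [-0.6, -0.8, -0.4]
width: 0.547
```

Run:
```python
from shot import *
s,p,R=state();print(p,s["ft_force"])
im,c=shot("w7")
# predicted pixel of clip tip, nose tip -> crop around
a=np.radians(-9);R2=np.array([[np.cos(a),-np.sin(a)],[np.sin(a),np.cos(a)]]);o=np.array([.5755,.158])
q=[pix(np.r_[o+R2@np.array(l),.077],c) for l in((.06,.0121),(.0535,.0121))];print(np.round(q,1))
u,v=np.mean(q,0).astype(int);u0,v0=max(u-40,0),max(v-40,0);print(u0,v0)
g=cv2.cvtColor(im,cv2.COLOR_BGR2GRAY)[v0:v0+80,u0:u0+80]
g=np.interp(g,[0,150,190,255],[0,80,100,255]).astype(np.uint8)
cv2.imwrite("pics/w7z.png",cv2.resize(g,None,fx=7,fy=7,interpolation=cv2.INTER_CUBIC))
goal((.554,-.1307,.2),np.radians(-79.8))
```

```text
[0.53069694 0.16714985 0.22699994] [-0.56500515 -0.78206837 -0.35718223]
[[355.1  94.5]
 [352.1 102.7]]
313 58
t 9.7 slide [297.5  27.  -27.6] rot [ 0.  -0.4 -0. ] j7 -1.87 w 0.552
```

View pics/w7z.png

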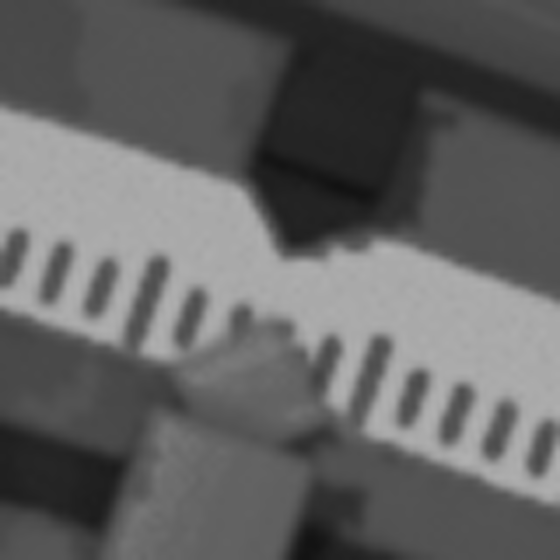

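After release, the clip tip is at (288,255) and the nose tip at (268,322) in the crop, which fits aligned within about 0.5 mm. Now the keys.

Request:
{"fn": "arm_command", "kwargs": {"rows": [{"slide": [50,0,-4.6],"rotation": [0,0,0]},{"slide": [50,0,-4.6],"rotation": [0,0,0]},{"slide": [50,0,-4.6],"rotation": [0,0,0]},{"slide": [50,0,-4.6],"rotation": [0,0,0]},{"slide": [50,0,-4.6],"rotation": [0,0,0]},{"slide": [47.5,0,-4.6],"rotation": [0,0,0]},{"slide": [0,0,0],"rotation": [0,0,0]},{"slide": [0,0,0],"rotation": [0,0,0]}], "jaw": -1}}

```text
clock: 10.7
ee_pos: [0.5547, -0.13, 0.2269]
ee_rot: [-1.285, 1.083, -1.081]
ft_force: [-0.7, -0.8, 0.8]
width: 0.003
```

Run:
```python
from shot import *
s,p,R=state();print(p,s["width"],s["ft_force"])
shot("w8")
c=json.load(open("w8.json"));im=cv2.imread("pics/w8.png")
print(np.round([pix(q,c) for q in((.554,-.1307,.067),(.567,-.2023,.067),(.495,-.2175,.067))],1))
cv2.imwrite("pics/w8v.png",im)
goal((.554,-.1307,.092),np.radians(-79.8))
```

```text
[ 0.55465808 -0.13004002  0.22688763] 0.002916094265753917 [-0.69390258 -0.75783063  0.77139195]
[[321.7 230.6]
 [412.8 230.2]
 [409.1 313.1]]
t 10.75 slide [  1.4 135.   -1. ] rot [-0.  -0.3 -0. ] j7 -1.3 w -0.002
```

View pics/w8v.png

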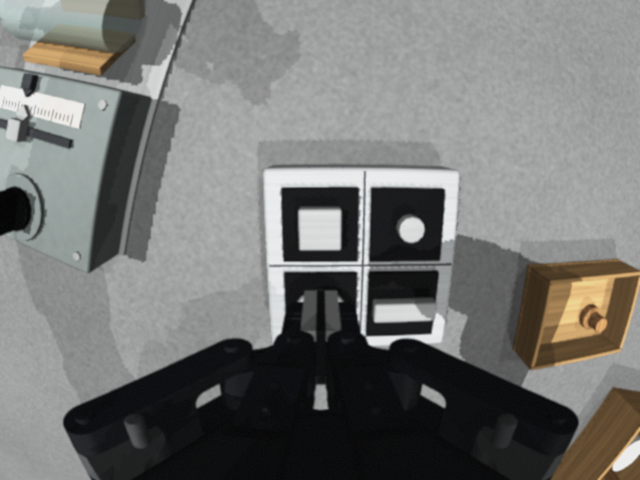

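The square key is centred at (320,229) and the round key at (411,229), both as predicted. The bar key is at (403,310), about 5 mm off the prediction. Viewing budget is spent; pressing now.

Request:
{"fn": "arm_command", "kwargs": {"rows": [{"slide": [1,45,-1],"rotation": [0,0,0]},{"slide": [0,45,0],"rotation": [0,0,0]},{"slide": [0,35,0],"rotation": [0,0,0]},{"slide": [0,10,0],"rotation": [0,0,0]},{"slide": [0,3,0],"rotation": [0,0,0]},{"slide": [0,3,0],"rotation": [0,0,0]},{"slide": [0,2,0],"rotation": [0,0,0]},{"slide": [0,0,0],"rotation": [0,0,0]}]}}

```text
clock: 11.75
ee_pos: [0.5547, -0.1319, 0.085]
ee_rot: [-1.285, 1.08, -1.083]
ft_force: [0.7, 1.2, 1.7]
width: 0.003
```

Request:
{"fn": "arm_command", "kwargs": {"rows": [{"slide": [0,2,0],"rotation": [0,0,0]},{"slide": [0,2,0],"rotation": [0,0,0]},{"slide": [0,2,0],"rotation": [0,0,0]},{"slide": [0,1,0],"rotation": [0,0,0]},{"slide": [0,0,0],"rotation": [0,0,0]},{"slide": [0,0,0],"rotation": [0,0,0]}]}}

```text
clock: 12.5
ee_pos: [0.5548, -0.132, 0.0795]
ee_rot: [-1.285, 1.079, -1.083]
ft_force: [-5.4, 1.1, 21.9]
width: -0.001
```

The square key is fully down: tip at 0.0605 and 22 N against the end stop. Lifting.

Request:
{"fn": "arm_command", "kwargs": {"rows": [{"slide": [0,-15,0],"rotation": [0,0,0]},{"slide": [0,-25,0],"rotation": [0,0,0]},{"slide": [0,0,0],"rotation": [0,0,0]}]}}

```text
clock: 12.88
ee_pos: [0.5545, -0.1322, 0.1185]
ee_rot: [-1.285, 1.08, -1.083]
ft_force: [-0.1, -0.2, -0.8]
width: 0.001
```

Run:
```python
from h import *
print(state()[1]);goal((.567,-.2023,.086),np.radians(-79.8))
```

```text
[ 0.55446965 -0.13220998  0.11845694]
t 12.88 slide [71.2 32.5  0.3] rot [-0.1 -0.3  0.1] j7 -1.32 w 0.001
```

Request:
{"fn": "arm_command", "kwargs": {"rows": [{"slide": [36,0,0],"rotation": [0,0,0]},{"slide": [35,0,0],"rotation": [0,0,0]},{"slide": [0,0,0],"rotation": [0,0,0]},{"slide": [0,20,0],"rotation": [0,0,0]},{"slide": [0,12.5,0],"rotation": [0,0,0]},{"slide": [0,2,0],"rotation": [0,0,0]},{"slide": [0,2,0],"rotation": [0,0,0]},{"slide": [0,2,0],"rotation": [0,0,0]},{"slide": [0,1.5,0],"rotation": [0,0,0]},{"slide": [0,0,0],"rotation": [0,0,0]},{"slide": [0,0,0],"rotation": [0,0,0]}]}}

```text
clock: 14.25
ee_pos: [0.5661, -0.2014, 0.0796]
ee_rot: [-1.286, 1.08, -1.082]
ft_force: [-11.0, 4.2, 20.8]
width: 0.0
```

The round key is fully down at the same height with 21 N. Lifting and going to the bar key.

Request:
{"fn": "arm_command", "kwargs": {"rows": [{"slide": [0,-15,0],"rotation": [0,0,0]},{"slide": [0,-25,0],"rotation": [0,0,0]},{"slide": [0,0,0],"rotation": [0,0,0]}]}}

```text
clock: 14.62
ee_pos: [0.5678, -0.2024, 0.1196]
ee_rot: [-1.284, 1.077, -1.085]
ft_force: [-0.7, 0.1, 0.1]
width: -0.004
```

Run:
```python
from h import *
print(state()[1]);goal((.4945,-.2145,.086),np.radians(-79.8))
```

```text
[ 0.56778534 -0.20240157  0.11961119]
t 14.62 slide [ -0.7  33.3 -74.4] rot [-0.3 -0.3  0.1] j7 -1.21 w -0.004
```

Request:
{"fn": "arm_command", "kwargs": {"rows": [{"slide": [0,0,-37],"rotation": [0,0,0]},{"slide": [-0.5,0,-37.4],"rotation": [0,0,0]},{"slide": [0,0,0],"rotation": [0,0,0]},{"slide": [0,20,0],"rotation": [0,0,0]},{"slide": [0,13,0],"rotation": [0,0,0]},{"slide": [0,2,0],"rotation": [0,0,0]},{"slide": [0,2,0],"rotation": [0,0,0]},{"slide": [0,2,0],"rotation": [0,0,0]},{"slide": [0,1.5,0],"rotation": [0,0,0]},{"slide": [0,0,0],"rotation": [0,0,0]},{"slide": [0,0,0],"rotation": [0,0,0]}]}}

```text
clock: 16.0
ee_pos: [0.4929, -0.2139, 0.0794]
ee_rot: [-1.286, 1.08, -1.082]
ft_force: [-13.7, 5.3, 28.0]
width: -0.0
```

The bar key is fully down too. Lifting well clear and doing a last check.

Request:
{"fn": "arm_command", "kwargs": {"rows": [{"slide": [0,-15,0],"rotation": [0,0,0]},{"slide": [0,-50,0],"rotation": [0,0,0]},{"slide": [0,-60,0],"rotation": [0,0,0]},{"slide": [0,0,0],"rotation": [0,0,0]},{"slide": [0,0,0],"rotation": [0,0,0]}]}}

```text
clock: 16.62
ee_pos: [0.4927, -0.2141, 0.2016]
ee_rot: [-1.286, 1.081, -1.082]
ft_force: [-0.3, 0.3, -0.6]
width: -0.001
```

Run:
```python
from shot import *
s,p,R=state();print(s["clock"],p.round(3),np.round(s["ft_force"],1))
# unmoved labeller: compare top view now with start; loose things too
a=cv2.imread("pics/top0.png").astype(int);b=grab_frame("top").astype(int)
for n,(x0,x1,y0,y1) in dict(spare=(135,175,215,255),cradle=(222,306,172,212),tray=(445,510,240,292),scale=(248,295,212,236)).items():
    d=np.abs(a-b).max(2)[y0:y1,x0:x1];ys,xs=np.where(d>40);print(n,len(xs),(xs.min()+x0,xs.max()+x0,ys.min()+y0,ys.max()+y0) if len(xs) else "")
manip.job_done()
```

```text
16.625 [ 0.493 -0.214  0.202] [-0.3  0.3 -0.6]
spare 0 
cradle 0 
tray 636 (np.int64(445), np.int64(495), np.int64(243), np.int64(291))
scale 50 (np.int64(262), np.int64(279), np.int64(227), np.int64(233))
the job is handed in; nothing more can be done
```

I set the pointer to the clip and pressed the square, round and bar keys in that order. I handed the job in at about 16.6 s on the robot's clock; it reports no verdict.

- **Pointer:** I turned the knob about 132° clockwise in a single grip. With the knob still gripped, the wrist camera put the two tips about 0.1 mm apart along the rail. A picture after release fits within about 0.5 mm. I did not measure the pointer again after pressing the keys, but the arm never went near the knob after releasing it.
- **Keys:** Each press ended at the same height, with the fingertips about 6 mm below the key's rest height and 21–28 N against the end stop. I lifted about 40 mm after the first two presses and about 120 mm after the last. I had no direct reading of the keys coming up, and the stop button was never touched.
- **Last check:** At the end the tool force was near zero with the arm 0.20 m up. In the top view, both bottles were unchanged, and the scale area changed only around the pointer.
- **Unconfirmed:** The tray region of the top view did differ from the start picture. I put this down to the arm and its shadow, since the tool never went to the tray, but I did not check it separately. The first move call was refused for a missing field and moved nothing.

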